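Log an incubator check and hold its lid at balance

TASK

Before this incubator is opened, the check has to be logged: swing the lever on top of the tally counter all the way to its stop and let it spring back home. Then take the incubator's lid by its steel bar handle, swing it gently up to its balance point, standing straight up on its hinge, and keep gripping the bar there so that the class can look at the eggs: the program finishes while holding the lid so, which must never drop shut or tip over backwards. Leave the bottle, egg tray, beaker and dish where they are.

Things in the scene. Friction and masses are not known exactly. Their poses are not given: they have to be found in the camera images.
- incubator: Bench egg incubator, fixed: white open plastic tub 150 (x) by 220 (y) by 86 mm high with six eggs, under a lid. Origin: centre of its underside, on the bench. Its own -x side is the front (roughly towards the robot, small grey control panel); yaw up to 0.3 rad either way. The lid's hinge line runs along its own y, 75 mm behind the centre (own +x), 92 mm above the bench.
- lid (a joint): Lid angle, rad, about the rear hinge: 0 = shut (level), growing as the front edge swings up and over to the rear. Lid 150 mm (hinge to front edge) by 220 by 12 mm, white frame, clear pane, 0.2 to 0.45 kg, mass symmetric about the plane through the hinge: it balances upright, at 1.571. No hinge friction: let go below that it falls shut, beyond it falls rearwards (stop at 2.4).
- lid_bar (a point): Middle of the lid's handle: round steel bar, 10 mm diameter, 110 mm long, parallel to the hinge, 195 mm from it in the lid's plane, on two end arms; 40 mm clear gap between bar and lid edge. Lid shut: bar 92 mm above the bench, 45 mm in front of the tub, free above and below; pinch it from above, a finger either side; it turns in the pads. Lid upright: bar 287 mm up, right above the hinge.
- lid_hinge (a point): Middle of the lid's hinge line, 92 mm above the bench; axes as the lid's: y along the hinge line.
- lever (a joint): Tally counter's advance lever, rad: 0 = home, 1.0 = against its stop; grows counter-clockwise seen from above. A spring pulls it home all the time (about 0.8 N at the post when home, 3 N at the stop).
- lever_post (a point): On the axis of the lever's upright black finger post, 84 mm above the bench: 12 mm diameter, standing 58 to 94 mm above the bench at the lever's free end, 65 mm from the pivot. At home it points, seen from above, 0.5 rad (29 degrees) to the +y side of the counter's own -x; at the stop 0.5 rad to the -y side of it.
- lever_pivot (a point): On the lever's upright pivot axis, at the same height as lever_post (84 mm). The steel lever arm runs from it to the post 57 to 63 mm above the bench; the pivot's hub is 13 mm in radius, up to 66 mm.
- counter: Tally counter, fixed to the bench: grey housing 90 (x) by 80 (y) mm, top 52 mm above the bench, on a dark steel foot 120 by 90 mm, with a row of number wheels on its front (own -x side). Origin: centre of its underside. It stands to the left or to the right of the incubator.
- bottle: Bystander: clear glass reagent bottle, blue cap, 80 mm diameter, 170 mm high, standing on the other side of the incubator from the counter; origin at the centre of its underside. Leave alone.
- egg_tray: Bystander: cardboard egg tray 130 by 190 mm with four eggs, 76 mm high; origin at the centre of its underside. Leave alone.
- beaker: Bystander: glass beaker 72 mm diameter, 95 mm high; origin at the centre of its underside. Leave alone.
- dish: Bystander: closed pale clear-plastic dish 90 mm diameter, 16 mm high; origin at the centre of its underside. Leave alone.

How it is judged:
On the way, in this order (a step that is already met when the one before it is completed fails the run):
1. the counter's lever is swung to its stop (value of joint lever above 0.93 rad), for 0.05 s.
2. the lever is released and back home (value of joint lever below 0.08 rad and contact force between the fingers and lever below 0.1 N), for 0.1 s.
3. the lid is held upright at its balance point by its bar (value of joint lid between 1.481 and 1.661 rad and contact force between the fingers and lid above 1 N), for 0.3 s.
At the end, for the whole second after the job is handed in: Ends holding: the fingers grip the lid's bar (over 1 N, TCP within 65 mm of the bar's middle), the lid is still (under 0.15 rad/s) within 0.09 rad (5 degrees) of upright, its balance point at 1.571 rad; the lever is home (under 0.08 rad); all through the last second (all of step 3 and velocity of joint lid between -0.15 and 0.15 rad/s and distance between the grasp point and lid_bar below 0.065 m and value of joint lever below 0.08 rad); the arm keeps its last pose, push and grip.
It fails at once if the lid tips over backwards past its balance point (value of joint lid above 1.85 rad).
It fails at once if the lid is dropped or flung (faster than 2.5 rad/s) (velocity of joint lid above 2.5 rad/s or velocity of joint lid below -2.5 rad/s).
It fails at once if a bystander is moved by more than 30 mm (distance of any of bottle, egg_tray, beaker, dish from where it was at the start of the episode above 0.03 m).
It also fails if it takes over 56 s, if anything falls off the work surface, if the arm or the gripper's body presses on something with over 40 N, if the wrist force passes 120 N, or if a joint passes its speed limit or range.

ROBOT

A 6-joint arm with a two-finger parallel gripper is mounted at the origin on the work surface. World frame = base frame: x ahead of the robot, y to its left, z up, the work surface at z = 0. Lengths are in m, angles in rad, forces in N, time in s.
With the tool pointing down it reaches from about 0.25 to 0.725 m from the base axis. Payload 4 kg.
Tool frame: the origin (TCP) lies between the finger pads, 19 mm behind the fingertips; this is the grasp point; z points along the fingers, y is the line along which they close (so a half turn about z gives the same grasp; the last joint's range is limited). The gripper opens to 85 mm and grips with 20 to 120 N. Pads are 22 mm wide; open, the fingers measure 114 mm over their backs; the gripper's body (76 mm by 85 mm) begins 54 mm behind the grasp point. The pads swing forward as they close: fully open they stand 13 mm farther back than shut.
Start: joints at [1.344, 0.241, 0.005, 1.335, 0, 1.571], TCP at [0.112, 0.487, 0.25] pointing down, gripper open.
Joint ranges: [-2.72, 2.72], [-1.05, 1.87], [-1.09, 1.28], [-1.99, 2.15], [-1.42, 1.44], [-3.14, 3.14]. Speed limits (rad/s): [2.79, 2.79, 3.14, 3.14, 3.14, 3.14].

INTERFACE

Orientations are given as a unit quaternion [x, y, z, w].
In Python, from workcell import get_obs, imaging, order gives the robot as it stands.
- The arm moves only by the tool apply_moves, never from a script. Its argument "targets" is a list that holds one entry, the list of rows, each a list of 5 numbers: the shift along the world's x, y, z in units of 40 mm (1.0 is 40 mm), then the turn about the world's z in degrees, then the gripper command: -1 is shut, 1 is fully open, values between are in proportion. In form: [[[dx, dy, dz, turn, fingers], ...]]. A call has 1 to 8 rows; each row shifts and turns the commanded pose from where the row before left it; what a row does not reach is not made up. A row lasts 1/12 s, in which the tool goes at most 41.7 mm and 7.16 degrees, less where a joint would pass 70% of its speed; a pose out of reach is approached as far as the arm can. A call is refused whole if a number of a shift passes 1 or a number of a turn 7.16, either way. A call with a gripper value outside its range is refused whole. The fingers move at their own pace and stop on an object; the grip force is fixed at half the most. Time passes only in rows, so rows that do not move let the fingers close. It gives the time, the measured TCP pose, the force, the opening and the grip force at its end, in the units of the state.
- get_obs(): the state, without advancing time (a new reading comes with each control period).
- imaging.camera(name): name is "side" or "top"; returns (picture, depth): 384x512x3 uint8, blue, green, red; 384x512 float32, m along the optical axis (not along the pixel's ray), 0 where there is no reading.
- imaging.get_calibration(name): a dict with "camera_matrix" (3x3 intrinsics, pixels), "k1" (the pictures are not rectified: a ray, as slopes to the right and down, at radius r is drawn at 1 + k1 r^2 times it, then the intrinsics apply), "eye" and "rotation" of the camera in the world. Camera axes: x right, y down, z forward; pixel columns grow to the right and rows downward; lengths in m; the calibration is good to about 2 mm. A picture is of the moment at which its call begins. get_calibration takes no time and is no camera call.
- order.job_done(): hands the job in; it is judged then, once.
The state is a dict: "clock": time; "joint_pos": joint angles; "joint_vel": joint speeds; "tau": joint torques, N m; "eef_pos": TCP position; "tool_rot": TCP orientation; "ft_force": force on the tool from outside, world axes, zero at the start; "ft_torque": the same for the moment, N m; "grip_width": finger opening in m; "grasp_force": force on a finger pad.
Only numpy, scipy, OpenCV 4.12 (cv2) and the standard library are available. Lean on these libraries where they do the work, as an engineer would, in place of code of your own. Each camera call takes 0.05 s, during which the arm holds its last target. There are 200 camera calls.

## Working session

There is one attempt and no reset: what is moved stays moved. The work goes in short steps, Python scripts to look and compute and a tool call to move; the robot and the scene stay as the last step left them, time stands still between calls to the robot, and variables do not carry over. Pictures are saved under pics/ and viewed, at most 10 in all, crops included, and the job is handed in when it is done.

Besides the shell and the picture viewer there is one more tool, called after "Request:" as name(argument=value, ...) on one line, values as JSON. apply_moves: Moves the arm, as the interface text tells. Its arguments: {"type":"object","properties":{"targets":{"type":"array","items":{"type":"array","items":{"type":"array","items":{"type":"number"}}}}},"required":["targets"]}

```bash
mkdir -p pics; cat > h.py <<'E'
import numpy as np, cv2
from workcell import get_obs, imaging, order
def look(n):
    p,d=imaging.camera(n); np.save(f'pics/{n}_d.npy',d); cv2.imwrite(f'pics/{n}_raw.png',p); return p,d
def pts(n,uv,d):
    c=imaging.get_calibration(n); K=np.array(c['camera_matrix']); R=np.array(c['rotation']);e=np.array(c['eye'])
    uv=np.array(uv,float).reshape(-1,1,2)
    s=cv2.undistortPoints(uv,K,np.array([c['k1'],0,0,0,0.])).reshape(-1,2)
    return R,e,s
def xyz(n,uv,d=None,z=None):
    R,e,s=pts(n,uv,d); ray=np.c_[s,np.ones(len(s))]@R.T
    if z is not None: return e+ray*((z-e[2])/ray[:,2])[:,None]
    dd=np.array([d[int(round(v)),int(round(u))] for u,v in uv]); return e+ray*dd[:,None]
E
python3 - <<'E'
from h import *
print(get_obs())
for n in('top','side'):
    c=imaging.get_calibration(n); print(c)
    p,d=look(n); cv2.imwrite(f'pics/{n}1.png',cv2.resize(p,(800,600),interpolation=cv2.INTER_CUBIC))
E
```

```text
{'clock': 0.0, 'joint_pos': array([1.34400030e+00, 2.41413022e-01, 3.74522094e-03, 1.33517633e+00,
       3.23716646e-05, 1.57078247e+00]), 'joint_vel': array([-0.0008481 , -0.00075201,  0.00125173,  0.0014623 ,  0.00194224,
        0.00073568]), 'tau': array([ 6.35376691e-04, -3.72319186e+01,  2.52407295e+01,  1.68912602e-02,
        2.43385966e-04,  7.66938257e-06]), 'eef_pos': array([0.11229026, 0.48663841, 0.24912089]), 'tool_rot': array([ 1.13148209e-01,  9.93577593e-01, -1.01549221e-03, -1.31948535e-04]), 'ft_force': array([-0.01701019, -0.27376454,  0.12146901]), 'ft_torque': array([-0.03335801, -0.00869894, -0.04860238]), 'grasp_force': 0.0, 'grip_width': 0.08535078974432393}
{'camera_matrix': array([[455.70717995,   0.        , 262.39924914],
       [  0.        , 455.70717995, 187.32274809],
       [  0.        ,   0.        ,   1.        ]]), 'k1': -0.10708794019480039, 'eye': array([ 0.34042802, -0.00348983,  1.30393045]), 'rotation': array([ 0.70609967, -0.70398673,  0.06140423, -0.04533722])}
{'camera_matrix': array([[363.33030715,   0.        , 249.06178226],
       [  0.        , 363.33030715, 194.71191699],
       [  0.        ,   0.        ,   1.        ]]), 'k1': 0.032050570984707885, 'eye': array([ 0.15472667, -0.69001698,  0.71140206]), 'rotation': array([ 0.87336456, -0.23588923,  0.10729409, -0.41240586])}
```

View pics/top1.png

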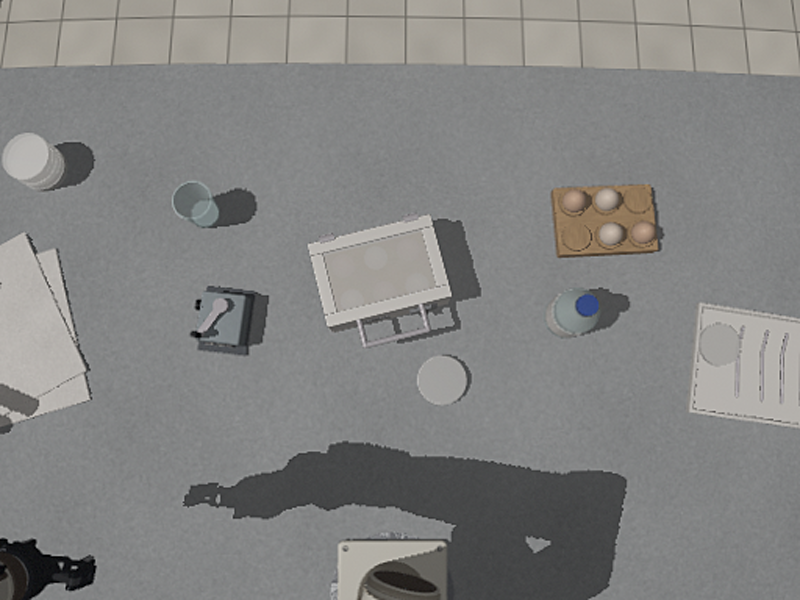

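View pics/side1.png

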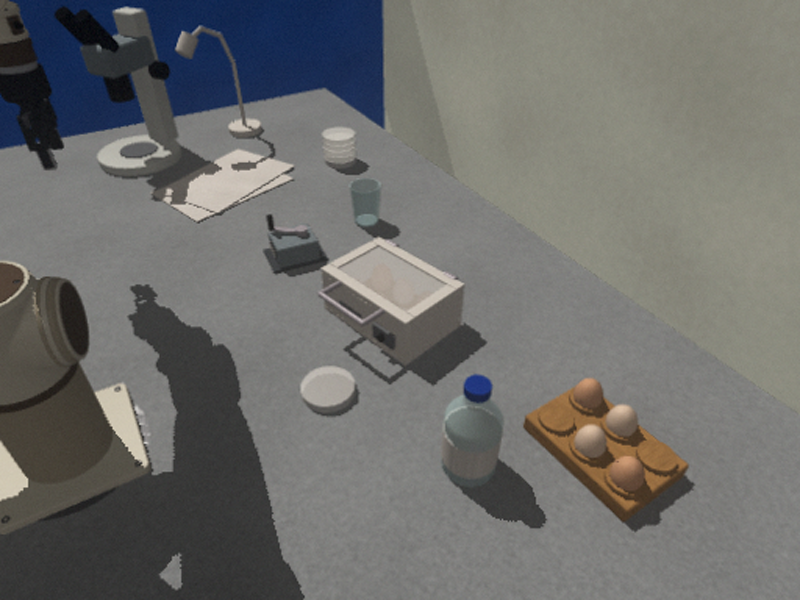

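The top view shows the counter at about (225,318), the lid at (380,270) and the bar from (365,345) to (437,327). The dish at (442,380) is just in front of the bar. I'll enlarge the counter and the incubator.

```bash
sed -i "s/R=np.array(c\['rotation'\])/R=Rotation.from_quat(c['rotation']).as_matrix()/; 1a from scipy.spatial.transform import Rotation" h.py
python3 - <<'E'
from h import *
p=cv2.imread('pics/top_raw.png')
a=cv2.resize(p[130:230,110:300],(800,421),interpolation=cv2.INTER_CUBIC)
cv2.imwrite('pics/crop1.png',a)
d=np.load('pics/top_d.npy')
def t(uv): return [(u*.64,v*.64) for u,v in uv]
print('bar',xyz('top',t([(364,345),(437,328)]),z=.097).round(4))
print('lid corners',xyz('top',t([(308,243),(431,216),(451,303),(330,327)]),z=.098).round(4))
print('dish',xyz('top',t([(442,380)]),z=.016), 'beaker',xyz('top',t([(204,213)]),z=0),'bottle',xyz('top',t([(587,305)]),z=.17))
print(xyz('top',t([(220,305),(197,303),(197,335)]),d))
E
```

```text
bar [[ 0.4342  0.047   0.097 ]
 [ 0.4636 -0.077   0.097 ]]
lid corners [[ 0.6103  0.1459  0.098 ]
 [ 0.6597 -0.0674  0.098 ]
 [ 0.5066 -0.1011  0.098 ]
 [ 0.4645  0.1051  0.098 ]]
dish [[ 0.37777247 -0.09059006  0.016     ]] beaker [[0.68973671 0.3570287  0.        ]] bottle [[ 0.49426006 -0.31736277  0.17      ]]
[[0.50536107 0.3020348  0.06726858]
 [0.51275562 0.35144137 0.0373616 ]
 [0.45050593 0.33516938 0.08670989]]
```

View pics/crop1.png

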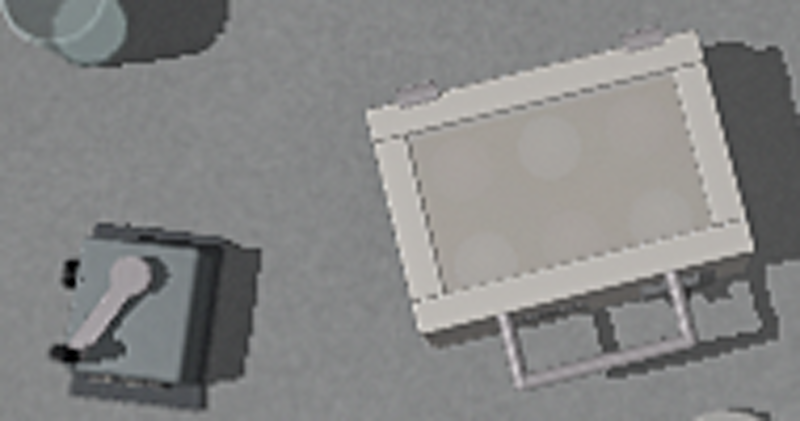

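```bash
python3 - <<'E'
from h import *
d=np.load('pics/top_d.npy')
s=190/800
t=lambda uv:[(110+u*s,130+v*s) for u,v in uv]
w=lambda uv,z: xyz('top',t(uv),z=z)
bar=w([(522,382),(690,341)],.097); print('bar',bar.round(4),bar.mean(0))
c=w([(367,112),(695,33),(752,247),(418,330)],.098);print(c.round(4))
v=(c[0]-c[1])+(c[3]-c[2]); yaw=np.arctan2(-v[0],v[1]); print('yaw',yaw)
v=bar[0]-bar[1]; print('yawbar',np.arctan2(-v[0],v[1]))
ax=np.array([np.cos(yaw),np.sin(yaw)])
cen=c.mean(0)[:2]; print('hinge',cen+.075*ax,'bar',cen-.12*ax)
pv=w([(130,273)],.066)[0]; po=w([(60,354)],.094)[0]; print('pivot',pv,'post',po)
v=(po-pv)[:2]; print('len',np.hypot(*v),'ang',np.arctan2(v[1],v[0]))
h=w([(80,236),(196,248),(188,382),(70,370)],.052); print(h.round(4))
E
```

```text
bar [[ 0.4344  0.0443  0.097 ]
 [ 0.4607 -0.0615  0.097 ]] [ 0.44756463 -0.00859423  0.097     ]
[[ 0.6073  0.1457  0.098 ]
 [ 0.6608 -0.0652  0.098 ]
 [ 0.5208 -0.1011  0.098 ]
 [ 0.4669  0.1102  0.098 ]]
yaw 0.24923123133865308
yawbar 0.24359726019274325
hinge [0.63664357 0.04087843] bar [ 0.44766862 -0.00722008]
pivot [0.50653551 0.30218093 0.066     ] post [0.45068113 0.3381325  0.094     ]
len 0.06642459601642313 ang 2.569682995523116
[[0.5329 0.3401 0.052 ]
 [0.5253 0.2624 0.052 ]
 [0.4367 0.2646 0.052 ]
 [0.444  0.3429 0.052 ]]
```

Request:
apply_moves(targets=[[[0.9,-0.2,0,7,-1],[0.9,-0.2,0,0,-1],[0.9,-0.2,0,0,-1],[0.9,-0.2,0,0,-1],[0.9,-0.2,0,0,-1],[0.9,-0.2,0,0,-1],[0.9,-0.3,0,0,-1],[0.9,-0.3,0,0,-1]]])

```text
clock: 0.77
eef_pos: [0.3996, 0.4149, 0.2494]
tool_rot: [0.056, 0.998, -0.0, -0.0]
ft_force: [0.1, -0.7, -0.1]
grip_width: 0.0002
grasp_force: 0.0
```

Request:
apply_moves(targets=[[[0.6,-0.3,-0.6,0,-1],[0.55,-0.3,-0.7,0,-1],[0,-0.1,-0.9,0,-1],[0,0,-0.9,0,-1],[0,0,-0.5,0,-1],[0,0,-0.4,0,-1],[0,0,0,0,-1],[0,0,0,0,-1]]])

```text
clock: 1.43
eef_pos: [0.4434, 0.387, 0.0888]
tool_rot: [0.056, 0.998, -0.001, -0.001]
ft_force: [0.1, 0.7, -0.1]
grip_width: -0.0005
grasp_force: 0.0
```

```bash
python3 - <<'E'
from h import *
p,d=look('side'); q,_=look('top')
print(get_obs()['eef_pos'])
a=cv2.resize(p[100:200,130:262],(400,303),interpolation=cv2.INTER_CUBIC);b=cv2.resize(q[150:250,90:222],(400,303),interpolation=cv2.INTER_CUBIC)
cv2.imwrite('pics/c2.png',np.hstack([a,b]))
E
```

```text
[0.44479751 0.38845419 0.09120353]
```

View pics/c2.png

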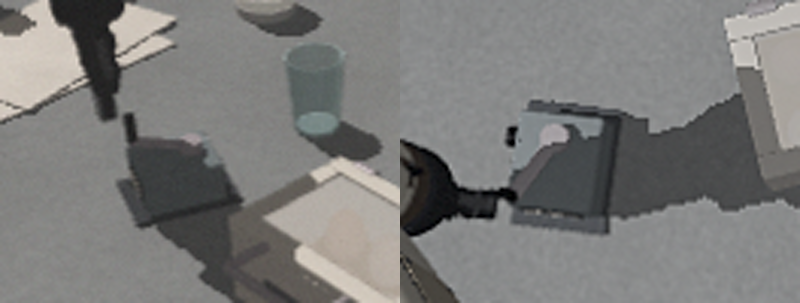

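The closed fingers (side crop (105,100), top crop (490,203)) are in line with the post at top crop (507,195), just on its +y side. I'll push along -y.

Request:
apply_moves(targets=[[[0,-0.3,0,0,-1],[0,-0.3,0,0,-1],[0,-0.3,0,0,-1],[0,-0.3,0,0,-1],[0,-0.3,0,0,-1],[0,-0.3,0,0,-1],[0,-0.2,0,0,-1],[0,0,0,0,-1]]])

```text
clock: 2.2
eef_pos: [0.4351, 0.3035, 0.089]
tool_rot: [0.056, 0.998, -0.003, -0.008]
ft_force: [-13.6, -0.5, 3.8]
grip_width: 0.0002
grasp_force: 5.7
```

```bash
python3 - <<'E'
from h import *
p,d=look('side'); q,_=look('top')
o=get_obs();print(o['eef_pos'],o['ft_force'])
a=cv2.resize(p[120:190,150:242],(400,303),interpolation=cv2.INTER_CUBIC);b=cv2.resize(q[160:230,110:202],(400,303),interpolation=cv2.INTER_CUBIC)
cv2.imwrite('pics/c3.png',cv2.convertScaleAbs(np.hstack([a,b]),alpha=1.6))
E
```

```text
[0.43941532 0.30546542 0.08953679] [-1.98525487  3.3486378  -0.62274783]
```

View pics/c3.png

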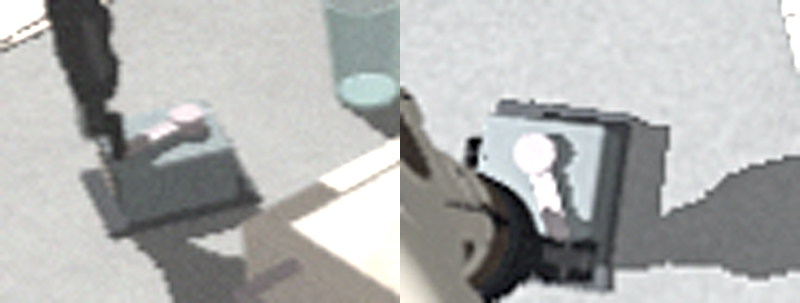

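The lever has swung most of the way (top crop: hub at (535,155), arm pointing to (560,228)). The force has dropped to 3–4 N. I'll push on slowly.

Request:
apply_moves(targets=[[[0.05,-0.1,0,0,-1],[0.05,-0.1,0,0,-1],[0,0,0,0,-1]]])

```text
clock: 2.55
eef_pos: [0.4485, 0.2996, 0.0909]
tool_rot: [0.057, 0.998, 0.001, 0.0]
ft_force: [-1.3, 4.0, 1.2]
grip_width: 0.0001
grasp_force: 1.6
```

```bash
python3 - <<'E'
from h import *
for i in range(3):
    q,_=look('top');o=get_obs();print(o['eef_pos'],o['ft_force'],o['tool_rot'])
b=cv2.resize(q[160:230,110:202],(600,456),interpolation=cv2.INTER_CUBIC)
cv2.imwrite('pics/c4.png',cv2.convertScaleAbs(b,alpha=1.6))
E
```

```text
[0.4487089  0.29965446 0.0908321 ] [-1.0288884   3.24832856  0.64506284] [5.66603834e-02 9.98392968e-01 9.20755958e-04 4.84043187e-04]
[0.44881248 0.29968414 0.09074008] [-0.72590167  3.00348835  0.78393247] [5.65738654e-02 9.98398030e-01 6.16453532e-04 6.25457951e-04]
[0.44886028 0.29977965 0.0906872 ] [-1.03537803  3.2992726   1.24237628] [5.64779615e-02 9.98403470e-01 4.91225230e-04 7.14053870e-04]
```

View pics/c4.png

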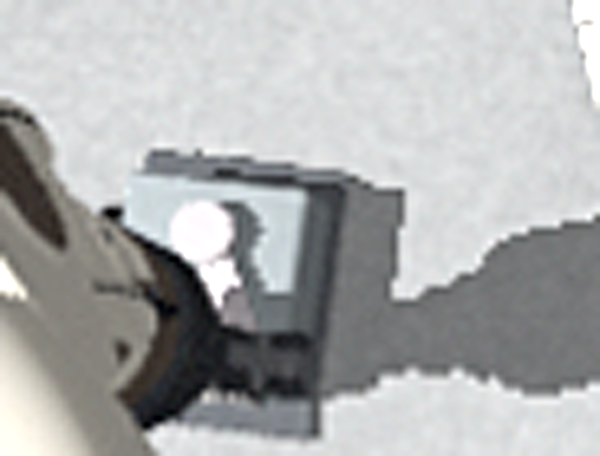

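The arm now points well to the -y side (hub at (202,230), arm at (238,310)), and the force is about 3 N. I'll push until it rises at the stop.

Request:
apply_moves(targets=[[[0,-0.1,0,0,-1],[0,0,0,0,-1],[0,0,0,0,-1]]])

```text
clock: 2.95
eef_pos: [0.4491, 0.2988, 0.0908]
tool_rot: [0.056, 0.998, 0.003, 0.001]
ft_force: [-1.0, 10.5, -0.5]
grip_width: 0.0004
grasp_force: 5.1
```

Request:
apply_moves(targets=[[[0,-0.1,0,0,-1],[0,0,0,0,-1],[0,0,0,0,-1]]])

```text
clock: 3.2
eef_pos: [0.4493, 0.2979, 0.091]
tool_rot: [0.055, 0.998, 0.007, 0.001]
ft_force: [-2.0, 17.7, -4.2]
grip_width: -0.0003
grasp_force: 8.9
```

The force is 17.7 N with no further travel, so the lever is at its stop. I'll back off along +y.

Request:
apply_moves(targets=[[[0,0.2,0,0,-1],[0,0.4,0,0,-1],[-0.1,0.4,0,0,-1],[0,0.4,0,0,-1],[0,0.4,0,0,-1],[0,0.4,0,0,-1],[0,0.4,0,0,-1],[0,0,0,0,-1]]])

```text
clock: 3.87
eef_pos: [0.4448, 0.3976, 0.0898]
tool_rot: [0.055, 0.998, -0.0, 0.001]
ft_force: [-0.3, 0.9, 0.3]
grip_width: 0.0
grasp_force: 0.0
```

Request:
apply_moves(targets=[[[0,0.2,0.8,0,-1],[0,0,0.9,0,-1],[0,0,0.9,0,-1]]])

```text
clock: 4.12
eef_pos: [0.4438, 0.402, 0.1936]
tool_rot: [0.056, 0.998, -0.002, -0.001]
ft_force: [0.9, 0.6, 0.1]
grip_width: -0.0003
grasp_force: 0.0
```

```bash
python3 - <<'E'
from h import *
q,d=look('top');o=get_obs();print(o['eef_pos'],o['ft_force'])
b=cv2.resize(q[150:230,100:202],(600,470),interpolation=cv2.INTER_CUBIC)
cv2.imwrite('pics/c5.png',cv2.convertScaleAbs(b,alpha=1.6))
E
```

```text
[0.447064   0.40465014 0.20318167] [2.58033531 1.52465838 5.93886279]
```

View pics/c5.png

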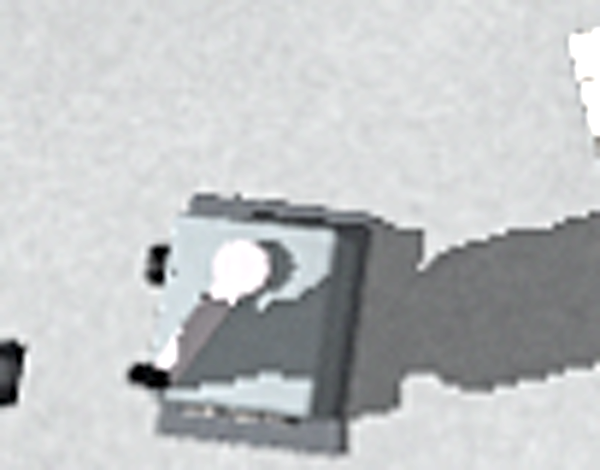

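The lever is back home (post at (150,375), hub at (240,265)). Next I go over the bar, turning the tool and part-opening the fingers.

Request:
apply_moves(targets=[[[0,-0.9,0,-7,-0.1],[0,-0.9,0,-7,-0.1],[0,-0.9,0,-7,-0.1],[0,-0.9,0,-7,-0.1],[0,-0.9,0,-7,-0.1],[0,-0.9,0,-7,-0.1],[0,-0.9,0,-7,-0.1],[0,-0.9,0,-7,-0.1]]])

```text
clock: 4.83
eef_pos: [0.4434, 0.1127, 0.1938]
tool_rot: [0.521, 0.853, -0.001, 0.001]
ft_force: [0.9, 0.3, -0.2]
grip_width: 0.0387
grasp_force: 0.0
```

Request:
apply_moves(targets=[[[0,-0.9,0,-6.5,-0.1],[0,-0.9,0,-6.5,-0.1],[0,-0.9,0,0,-0.1],[0,-0.4,0,0,-0.1],[0,0,0,0,-0.1],[0,0,0,0,-0.1]]])

```text
clock: 5.33
eef_pos: [0.4435, -0.0099, 0.1938]
tool_rot: [0.613, 0.79, -0.001, 0.0]
ft_force: [-0.4, 0.5, -0.2]
grip_width: 0.0387
grasp_force: 0.0
```

```bash
python3 - <<'E'
from h import *
q,d=look('top');p,d=look('side');o=get_obs()
print(o['eef_pos'],o['ft_force'],o['grip_width'],o['joint_pos']); y=Rotation.from_quat(o['tool_rot']).as_matrix()[:,1]; print(np.degrees(np.arctan2(y[1],y[0])))
E
```

```text
[ 0.44380409 -0.00825442  0.19384616] [-0.62873675  0.83337993 -0.69899999] 0.03868792720080399 [-1.83428068e-02  1.65534950e-01 -2.40414655e-01  1.16524624e+00
 -3.96319371e-04  1.29849901e+00]
14.55052225260402
```

Request:
apply_moves(targets=[[[0.1,0,-0.5,0,-0.1],[0,0,-0.6,0,-0.1],[0,0,-0.5,0,-0.1],[0,0,-0.4,0,-0.1],[0,0,-0.3,0,-0.1],[0,0,-0.2,0,-0.1],[0,0,0,0,-0.1]]])

```text
clock: 6.02
eef_pos: [0.4467, -0.0072, 0.0924]
tool_rot: [0.611, 0.792, -0.001, -0.001]
ft_force: [-0.2, -0.3, -0.1]
grip_width: 0.0384
grasp_force: 0.0
```

```bash
python3 - <<'E'
from h import *
p,d=look('side');o=get_obs()
print(o['eef_pos'],o['ft_force'])
cv2.imwrite('pics/c6.png',cv2.resize(p[140:250,180:310],(708,600),interpolation=cv2.INTER_CUBIC))
E
```

```text
[ 0.44752008 -0.00742992  0.09338925] [-0.32512602  0.26819391 -0.44103693]
```

View pics/c6.png

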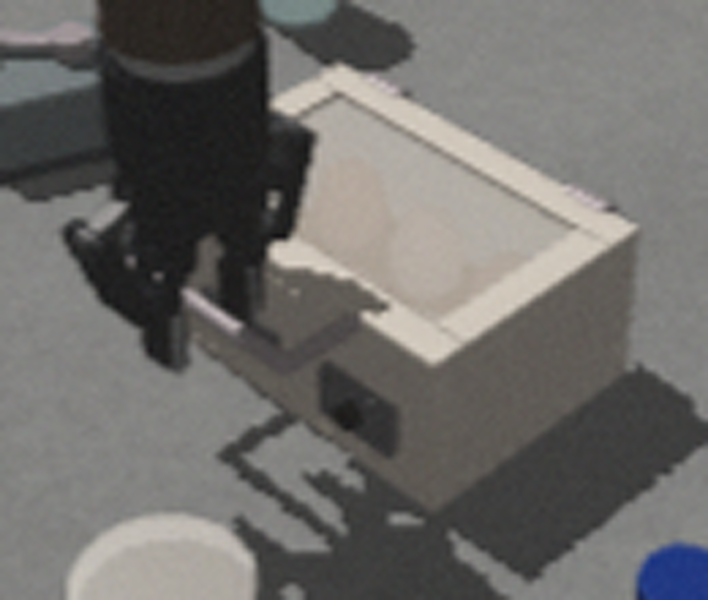

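The fingers straddle the bar: front finger tip at (170,350), rear finger at (240,310), bar between them at (215,310). Closing now.

Request:
apply_moves(targets=[[[0,0,0,0,-1],[0,0,0,0,-1],[0,0,0,0,-1],[0,0,0,0,-1],[0,0,0,0,-1]]])

```text
clock: 6.48
eef_pos: [0.4506, -0.0076, 0.0952]
tool_rot: [0.612, 0.791, 0.002, 0.002]
ft_force: [4.9, 3.7, -0.7]
grip_width: 0.0078
grasp_force: 58.4
```

```bash
python3 - <<'E'
from h import *
o=get_obs();print(o['eef_pos'],o['ft_force'])
a=.25; t=np.linspace(0,np.pi/2,41); r=.195
P=np.c_[-r*np.cos(t)*np.cos(a),-r*np.cos(t)*np.sin(a),r*np.sin(t)]
print((np.diff(P[::1],axis=0)/.04).round(2).tolist())
print((P[-1]-P[0])/.04)
E
```

```text
[ 0.45060278 -0.0075909   0.09524686] [ 4.93956473  3.73686177 -0.72017185]
[[0.0, 0.0, 0.19], [0.01, 0.0, 0.19], [0.02, 0.0, 0.19], [0.03, 0.01, 0.19], [0.03, 0.01, 0.19], [0.04, 0.01, 0.19], [0.05, 0.01, 0.19], [0.05, 0.01, 0.18], [0.06, 0.02, 0.18], [0.07, 0.02, 0.18], [0.07, 0.02, 0.18], [0.08, 0.02, 0.17], [0.09, 0.02, 0.17], [0.09, 0.02, 0.17], [0.1, 0.03, 0.16], [0.11, 0.03, 0.16], [0.11, 0.03, 0.15], [0.12, 0.03, 0.15], [0.12, 0.03, 0.14], [0.13, 0.03, 0.14], [0.13, 0.03, 0.13], [0.14, 0.04, 0.13], [0.14, 0.04, 0.12], [0.15, 0.04, 0.12], [0.15, 0.04, 0.11], [0.16, 0.04, 0.1], [0.16, 0.04, 0.1], [0.16, 0.04, 0.09], [0.17, 0.04, 0.08], [0.17, 0.04, 0.08], [0.17, 0.04, 0.07], [0.18, 0.04, 0.06], [0.18, 0.05, 0.06], [0.18, 0.05, 0.05], [0.18, 0.05, 0.04], [0.18, 0.05, 0.03], [0.18, 0.05, 0.03], [0.18, 0.05, 0.02], [0.19, 0.05, 0.01], [0.19, 0.05, 0.0]]
[4.72344806 1.2060943  4.875     ]
```

Request:
apply_moves(targets=[[[0.0,0.0,0.19,0,-1],[0.01,0.0,0.19,0,-1],[0.02,0.0,0.19,0,-1],[0.03,0.01,0.19,0,-1],[0.03,0.01,0.19,0,-1],[0.04,0.01,0.19,0,-1],[0.05,0.01,0.19,0,-1],[0.05,0.01,0.18,0,-1]]])

```text
clock: 7.15
eef_pos: [0.4594, -0.0053, 0.1555]
tool_rot: [0.612, 0.791, 0.002, 0.001]
ft_force: [8.0, 4.5, -4.8]
grip_width: 0.0076
grasp_force: 58.3
```

Request:
apply_moves(targets=[[[0.06,0.02,0.18,0,-1],[0.07,0.02,0.18,0,-1],[0.07,0.02,0.18,0,-1],[0.08,0.02,0.17,0,-1],[0.09,0.02,0.17,0,-1],[0.09,0.02,0.17,0,-1],[0.1,0.03,0.16,0,-1],[0.11,0.03,0.16,0,-1]]])

```text
clock: 7.82
eef_pos: [0.4844, 0.0012, 0.209]
tool_rot: [0.612, 0.791, 0.0, -0.0]
ft_force: [4.8, 1.5, -6.5]
grip_width: 0.0074
grasp_force: 58.4
```

Request:
apply_moves(targets=[[[0.11,0.03,0.15,0,-1],[0.12,0.03,0.15,0,-1],[0.12,0.03,0.14,0,-1],[0.13,0.03,0.14,0,-1],[0.13,0.03,0.13,0,-1],[0.14,0.04,0.13,0,-1],[0.14,0.04,0.12,0,-1],[0.15,0.04,0.12,0,-1]]])

```text
clock: 8.48
eef_pos: [0.5243, 0.0115, 0.2535]
tool_rot: [0.612, 0.791, -0.001, -0.001]
ft_force: [-6.1, -0.2, 2.3]
grip_width: 0.007
grasp_force: 58.5
```

Request:
apply_moves(targets=[[[0.15,0.04,0.11,0,-1],[0.16,0.04,0.1,0,-1],[0.16,0.04,0.1,0,-1],[0.16,0.04,0.09,0,-1],[0.17,0.04,0.08,0,-1],[0.17,0.04,0.08,0,-1],[0.17,0.04,0.07,0,-1],[0.18,0.04,0.06,0,-1]]])

```text
clock: 9.15
eef_pos: [0.5778, 0.0252, 0.2835]
tool_rot: [0.612, 0.791, 0.001, 0.0]
ft_force: [-8.1, 3.7, 12.5]
grip_width: 0.0075
grasp_force: 61.3
```

Request:
apply_moves(targets=[[[0.18,0.05,0.06,0,-1],[0.18,0.05,0.05,0,-1],[0.18,0.05,0.04,0,-1],[0.18,0.05,0.03,0,-1],[0.18,0.05,0.03,0,-1],[0.16,0.04,0.02,0,-1],[0.1,0.02,0.01,0,-1],[0,0,0,0,-1]]])

```text
clock: 9.82
eef_pos: [0.6262, 0.0379, 0.2921]
tool_rot: [0.612, 0.791, 0.002, 0.001]
ft_force: [-1.4, 3.2, 6.6]
grip_width: 0.0076
grasp_force: 63.3
```

```bash
python3 - <<'E'
from h import *
p,d=look('side');q,dt=look('top');o=get_obs()
print(o['eef_pos'],o['ft_force'],o['grip_width'],o['grasp_force'],o['clock'])
cv2.imwrite('pics/c7.png',cv2.resize(p[100:250,170:370],(800,600),interpolation=cv2.INTER_CUBIC))
E
```

```text
[0.62605308 0.03785473 0.29208431] [-1.06249002  1.78769073  5.05721175] 0.007329200371461097 63.20218205451965 9.9167
```

View pics/c7.png

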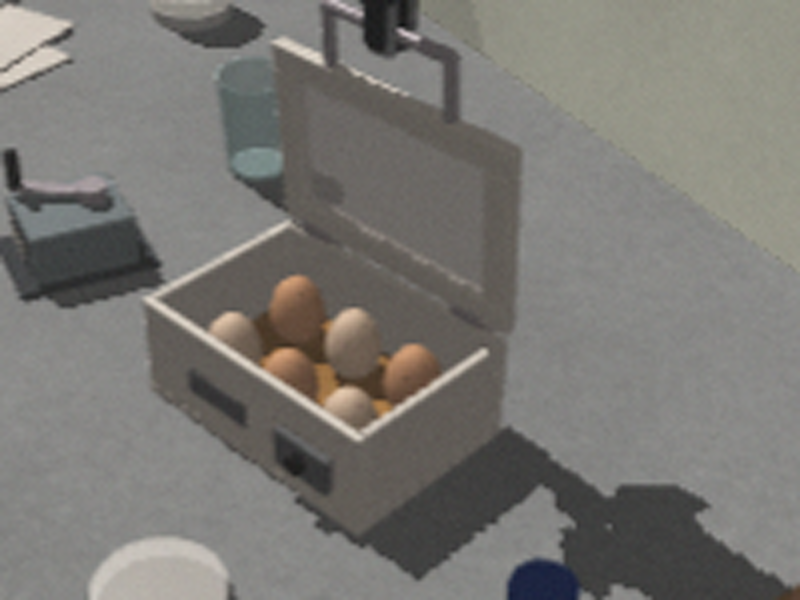

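The lid stands nearly upright, gripped at (390,25), with the lever home at (10,170). I'll measure the lid's tilt from the depth on its frame (left strip around (290,130), right strip around (500,220), top strip around (400,115)).

```bash
python3 - <<'E'
from h import *
d=np.load('pics/side_d.npy')
uv=[]
for a,b in [((290,80),(300,190)),((500,165),(500,300)),((310,80),(500,155)),((320,220),(470,300))]:
    for s in np.linspace(0,1,12): uv.append((170+(a[0]+s*(b[0]-a[0]))/4,100+(a[1]+s*(b[1]-a[1]))/4))
P=xyz('side',np.round(uv),d)
for k in range(6):
    c=P.mean(0); n=np.linalg.svd(P-c)[2][-1]; r=(P-c)@n; P=P[abs(r)<max(.004,1.5*r.std())]
n*=np.sign(n[0]); print(len(P),r.std(),n,'tilt from upright',np.arcsin(n[2]),'yaw',np.arctan2(n[1],n[0]), c, P[:,2].min(),P[:,2].max())
E
```

```text
48 0.0011374545348508658 [0.96588156 0.24656033 0.07925159] tilt from upright 0.07933478905075188 yaw 0.2499322268274976 [0.63092862 0.0320898  0.17082034] 0.10135447411890142 0.23714646988767468
```

The lid leans about 0.07 rad short of upright, so I'll move 13 mm on along the swing direction.

Request:
apply_moves(targets=[[[0.1,0.02,0,0,-1],[0.1,0.03,0,0,-1],[0.1,0.03,0,0,-1],[0.03,0,0,0,-1],[0,0,0,0,-1],[0,0,0,0,-1],[0,0,0,0,-1],[0,0,0,0,-1]]])

```text
clock: 10.58
eef_pos: [0.6388, 0.0412, 0.2925]
tool_rot: [0.612, 0.791, 0.002, 0.001]
ft_force: [-2.4, 3.3, 7.2]
grip_width: 0.0076
grasp_force: 63.5
```

```bash
python3 - <<'E'
from h import *
p,d=look('side');o=get_obs()
print(o['eef_pos'],o['ft_force'],o['grip_width'],o['grasp_force'],o['clock'])
uv=[]
for a,b in [((292,80),(304,190)),((505,165),(503,300)),((310,80),(500,155)),((320,220),(470,300))]:
    for s in np.linspace(0,1,12): uv.append((170+(a[0]+s*(b[0]-a[0]))/4,100+(a[1]+s*(b[1]-a[1]))/4))
P=xyz('side',np.round(uv),d)
for k in range(6):
    c=P.mean(0); n=np.linalg.svd(P-c)[2][-1]; r=(P-c)@n; P=P[abs(r)<max(.004,1.5*r.std())]
n*=np.sign(n[0]); print(len(P),r.std(),'tilt',np.arcsin(n[2]))
E
```

```text
[0.63885038 0.04118508 0.29251365] [-2.74014043  3.68430058  8.75000336] 0.007546382987555538 63.49118113517761 10.6333
48 0.0016047842175448618 tilt -0.010187872878064856
```

Request:
apply_moves(targets=[[[0,0,0,0,-1],[0,0,0,0,-1],[0,0,0,0,-1],[0,0,0,0,-1],[0,0,0,0,-1],[0,0,0,0,-1]]])

```text
clock: 11.13
eef_pos: [0.6388, 0.0412, 0.2925]
tool_rot: [0.612, 0.791, 0.002, 0.001]
ft_force: [-1.7, 2.9, 7.2]
grip_width: 0.0075
grasp_force: 63.5
```

```bash
python3 -c "
from h import *
print(order.job_done())"
```

```text
the job is handed in; nothing more can be done
None
```

The job is handed in (no verdict was returned): the lever was swung to its stop and sprang back home, and the arm is holding the lid by its bar, measured about 0.01 rad from upright.

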